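Draw back a sprung tailstock centre to its mark and hold it open

TASK

On the small green bench-centre fixture, press the yellow release pedal right down to its stop to unlock the sprung tailstock, and let the pedal come up again. Then take the orange grip and draw the centre back against its spring until the white pointer stands over the red clip, and keep it there so that the next bush can be put between the centres: the program finishes with the gripper still holding it. Leave the red clip and the other things on the bench where they are.

Things in the scene. Friction and masses are not known exactly. Their poses are not given: they have to be found in the camera images.
- fixture: bench-centre fixture, bolted down: dark base plate 145 x 270 x 12 mm, green headstock (52 x 36 mm, top 62 mm high) at its +y end, green tailstock (56 x 60 mm, top 56 mm high) near the middle. Origin on the bench under the centre line: plate from -100 to +45 mm in x, -135 to +135 in y. z up; its -y is the way the centre is drawn back. The grip at home is at (-8, -124, 68) mm
- grip (a point): orange upright grip plate at the -y end of the sliding centre: 56 mm wide (fixture x), 18 mm thick (y), 54 mm tall. This point: where to pinch it from above, fingers closing along fixture y; mid-thickness, 14 mm below the top edge, 8 mm to -x of its middle. A 45 mm gap on its +y side takes the inner finger; the shaft in the gap has its top 24 mm below the point, a pointer bar crosses 30 mm to +x
- centre_slide (a joint): draw of the sliding centre in m: 0 home, grows as it is drawn along the fixture's -y, end of travel 0.060. Its spring pulls it home with about 5 N at 0, 8 N at 0.025 and 10 N at 0.045. The lock holds it within 3 mm of home until the pedal has been pressed
- pointer (a point): middle of the thin white pointer (2.4 mm wide) that moves with the sliding centre above the scale on top of the tailstock; axes as the fixture's
- clip_mark (a point): centre of the top of the red clip (10 mm long along fixture y, 24 mm wide) on the scale, 6 mm below the pointer; its place along the scale differs, 25 to 45 mm in -y from the pointer at home. The clip is clamped tight. Axes as the fixture's
- clip (a joint): place of the red clip along the scale in m, 0 to 0.020; the pointer stands over its centre when centre_slide is 0.025 more than this
- pedal_pad (a point): centre of the top face of the yellow pedal pad, 34 mm (fixture x) by 44 mm (fixture y), about 50 mm above the bench when up and 34 mm when down; press it straight down here. The pedal's hinge is 115 mm to the +y side
- pedal (a joint): pedal angle in rad: 0 up, 0.14 fully down at its stop; a spring returns it. Pressing takes 2 to 5 N from the spring and about 3 N more from the lock bolt
- lock_bolt (a joint): brass lock bolt under the pedal in m: 0 up and locking the slide, about 0.015 when the pedal has driven it down; it stays down by friction and the slide is free from 0.011 on
- bush: steel flanged bush, 50 mm across, 35 mm tall, the next workpiece; origin at its underside; leave alone
- setting_ring: dark steel setting ring, 70 mm across, 18 mm tall; origin at its underside; leave alone
- oil_bottle: white oil bottle with red spout, 52 mm across, 136 mm tall; origin at its underside; leave alone
- parts_bin: blue open parts bin, 150 x 68 x 50 mm; origin at its underside; leave alone
- round_tin: white tin with blue lid, 62 mm across, 27 mm tall; origin at its underside; leave alone

How it is judged:
On the way, in this order (a step that is already met when the one before it is completed fails the run):
1. the pedal is pressed down to its stop and the lock bolt is driven down (value of joint pedal above 0.128 rad and value of joint lock_bolt above 0.011 m), for 0.1 s.
2. the grip is held with the pointer over the red clip (y of pointer in the frame of clip_mark between -0.005 and 0.005 m and contact force between the fingers and centre_slide above 3 N), for 0.5 s.
At the end, for the whole second after the job is handed in: the gripper holds the orange grip (more than 3 N of contact), the slide is still, the pointer's middle is over the red clip (within 5 mm of the clip's centre along the draw, the clip being 10 mm long), and the pedal is up again (all of step 2 and velocity of joint centre_slide between -0.01 and 0.01 m/s and value of joint pedal below 0.03 rad); the arm keeps its last pose, push and grip.
It fails at once if the red clip is shifted by more than 2 mm (distance of clip_mark from where it was at the start of the episode above 0.002 m).
It fails at once if another thing on the bench is moved by more than 15 mm (distance of any of bush, setting_ring, oil_bottle, parts_bin, round_tin from where it was at the start of the episode above 0.015 m).
It also fails if it takes over 40 s, if anything falls off the work surface, if the arm or the gripper's body presses on something with over 40 N, if the wrist force passes 120 N, or if a joint passes its speed limit or range.

ROBOT

A 7-joint arm with a two-finger parallel gripper is mounted at the origin on a cart in front of the work surface, level with it; the furniture and walls round the work are solid. World frame = base frame: x ahead of the robot, y to its left, z up, the work surface at z = 0. Lengths are in m, angles in rad, forces in N, time in s.
With the tool pointing down it reaches from about 0.35 to 0.775 m from the base axis. Payload 3.1 kg.
Tool frame: the origin (TCP) lies on the front face of the gripper's body, between the roots of the fingers; the fingertips stand 73 mm ahead of it and the grasp point (between the pads) lies 54 mm ahead of it (r.tips_ahead is the z of the fingertips in the tool frame, in m); z points along the fingers, y is the line along which they close (so a half turn about z gives the same grasp; the last joint's range is limited). The gripper opens to 85 mm and grips with 20 to 120 N. Pads are 22 mm wide; open, the fingers measure 114 mm over their backs; the gripper's body (76 mm by 85 mm) begins 54 mm behind the grasp point. The pads swing forward as they close: fully open they stand 13 mm farther back than shut.
Start: joints at [1.136, 0.311, 0.014, 1.512, -0.004, 1.319, -0.027], TCP at [0.211, -0.508, 0.304] pointing down, gripper open.
Joint ranges: [-2.7, 2.7], [-0.3, 1.91], [-1.27, 1.3], [0.12, 2.57], [-1.44, 4.58], [0.2, 2.03], [-3.05, 3.05]. Speed limits (rad/s): [2.79, 2.79, 3.14, 3.14, 3.14, 3.14, 3.14].

INTERFACE

Orientations are given as a unit quaternion [w, x, y, z].
In Python, from cell import r gives the robot as it stands.
- The arm moves only by the tool play_rows, never from a script. Its argument "motion" is a list of rows, each an object with "translation": the shift along the tool's x, y, z in mm, a list of three; "twist": the turn about the tool's z in rad; "grip": the opening, from 0 (shut) to 1 (fully open). In form: [{"translation": [tx, ty, tz], "twist": twist, "grip": grip}, ...]. A call has 1 to 8 rows; each row is the pose to reach, as a shift and turn from the pose commanded when the call began, along the tool's axes at that moment; what a row does not reach only later rows make up. A row lasts 1/10 s, in which the tool goes at most 50 mm and 8.59 degrees, less where a joint would pass 70% of its speed; a pose out of reach is approached as far as the arm can. A call with a gripper value outside its range is refused whole. The fingers move at their own pace and stop on an object; "squeeze" is the grip in N (left out, the last holds). Time passes only in rows, so rows that repeat a pose let the fingers close. It gives the time, the measured TCP pose, the force, the opening and the grip force at its end, in the units of the state.
- r.get_obs(): the state, without advancing time (a new reading comes with each control period).
- r.grab_frame(name): name is "side" or "top" or "wrist"; returns the picture (400x640x3 uint8, red, green, blue); there is no depth.
- r.get_calibration(name): a dict with "fx", "fy", "cx", "cy" (pixels), "cam_to_world" (4x4, takes a point from camera to world coordinates); the wrist camera has in their place "hand_eye" (4x4, takes a point from camera to tool coordinates, whose origin is the TCP and whose axes are the flange's). Camera axes: x right, y up, looking along -z (the intrinsics and any distortion apply to the point x, -y, -z); pixel columns grow to the right and rows downward; lengths in m; the calibration is good to about 2 mm. A picture is of the moment at which its call begins: read the wrist's pose just before it. get_calibration takes no time and is no camera call.
- r.close_job(): hands the job in; it is judged then, once.
The state is a dict: "t": time; "joints": joint angles; "joint_velocities": joint speeds; "effort": joint torques, N m; "tcp_pos": TCP position; "tcp_rot": TCP orientation; "wrist_force": force on the tool from outside, world axes, zero at the start; "torque": the same for the moment, N m; "finger_gap": finger opening in m; "finger_force": force on a finger pad.
Only numpy, scipy, OpenCV 4.12 (cv2) and the standard library are available. Lean on these libraries where they do the work, as an engineer would, in place of code of your own. Each camera call takes 0.05 s, during which the arm holds its last target. There are 200 camera calls.

## Working session

There is one attempt and no reset: what is moved stays moved. The work goes in short steps, Python scripts to look and compute and a tool call to move; the robot and the scene stay as the last step left them, time stands still between calls to the robot, and variables do not carry over. Pictures are saved under pics/ and viewed, at most 10 in all, crops included, and the job is handed in when it is done.

Besides the shell and the picture viewer there is one more tool, called by a JSON object that holds its "op" and its "data", one argument or row to a line. play_rows: Moves the arm, as the interface text tells. Its arguments: {"type":"object","properties":{"motion":{"type":"array","items":{"type":"object","properties":{"translation":{"type":"array","items":{"type":"number"}},"twist":{"type":"number"},"grip":{"type":"number"}}}},"squeeze":{"type":"number"}},"required":["motion"]}

```bash
ls; mkdir -p pics; cat > h.py <<'E'
import numpy as np, cv2
from cell import r
def ray(name,u,v):
    c=r.get_calibration(name); T=np.array(c["cam_to_world"])
    d=np.array([(u-c["cx"])/c["fx"],-(v-c["cy"])/c["fy"],-1.0])
    return T[:3,3],T[:3,:3]@d
def at_z(name,u,v,z):
    o,d=ray(name,u,v); return o+d*(z-o[2])/d[2]
def proj(name,p):
    c=r.get_calibration(name); T=np.linalg.inv(np.array(c["cam_to_world"])); q=T[:3,:3]@np.asarray(p)+T[:3,3]
    return c["cx"]+c["fx"]*q[0]/-q[2], c["cy"]-c["fy"]*q[1]/-q[2]
def save(name,f):
    im=r.grab_frame(name); cv2.imwrite(f,cv2.cvtColor(im,cv2.COLOR_RGB2BGR)); return im
E
python3 - <<'E'
from h import *
for n in("top","side"): save(n,f"pics/{n}0.png"); print(r.get_calibration(n))
print(r.get_obs())
E
```

```text
pics
{'fx': 392.0976024030494, 'fy': 392.0976024030494, 'cx': 315.55553078916927, 'cy': 195.21824036202491, 'cam_to_world': array([[ 2.59654604e-03,  9.92730751e-01, -1.20328355e-01,
         4.31662487e-01],
       [-9.99930161e-01,  1.19016737e-03, -1.17582339e-02,
        -1.54156307e-01],
       [-1.15295495e-02,  1.20350483e-01,  9.92664511e-01,
         1.25712283e+00],
       [ 0.00000000e+00,  0.00000000e+00,  0.00000000e+00,
         1.00000000e+00]])}
{'fx': 468.79804856868105, 'fy': 468.79804856868105, 'cx': 312.39644512821314, 'cy': 200.77642146684755, 'cam_to_world': array([[ 0.87963727,  0.21840858, -0.42253516, -0.02085085],
       [-0.47562256,  0.39524574, -0.7858524 , -1.32889119],
       [-0.00463168,  0.89223231,  0.45155293,  0.74565996],
       [ 0.        ,  0.        ,  0.        ,  1.        ]])}
{'t': 0.1, 'joints': array([ 1.13625124,  0.31166977,  0.01395372,  1.51294182, -0.00438656,
        1.31922339, -0.02717124]), 'joint_velocities': array([-0.00022525, -0.00254485, -0.00141199, -0.00254953,  0.00025585,
       -0.00059824, -0.0006925 ]), 'effort': array([ 8.75195274e-04, -3.80855048e+01,  1.46651845e-01, -2.31243074e+01,
        1.22899315e-02,  8.11344566e-03,  8.23556434e-06]), 'tcp_pos': array([ 0.2103825 , -0.50760582,  0.30289802]), 'tcp_rot': array([-1.07459814e-03,  9.80756203e-01,  1.95233315e-01, -2.61214468e-04]), 'wrist_force': array([0.12293746, 0.20451126, 0.1738203 ]), 'torque': array([0.00410772, 0.03684934, 0.01854271]), 'finger_force': 0.0, 'finger_gap': 0.08497934622761617}
```

View pics/top0.png

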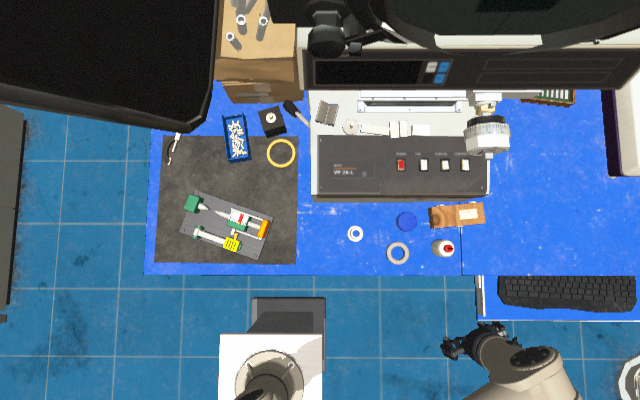

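View pics/side0.png

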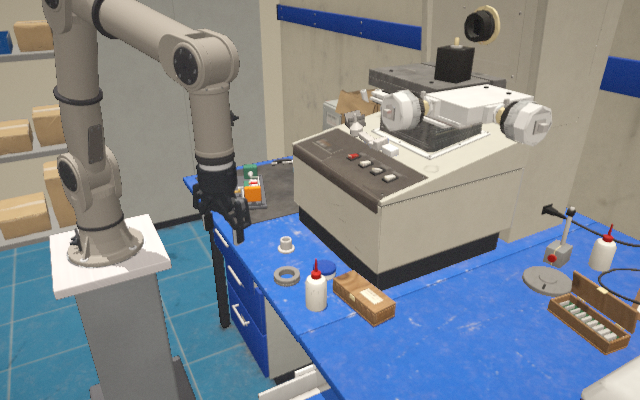

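The top view shows the fixture at about (228,225): headstock (192,202), orange grip (263,228), red clip (238,217) and yellow pad (232,243). The side view is mostly hidden by the arm. I'll enlarge the top view.

```bash
python3 - <<'E'
import cv2
im=cv2.imread("pics/top0.png")[180:270,170:290]
cv2.imwrite("pics/c0.png",cv2.resize(im,None,fx=6.5,fy=6.5,interpolation=cv2.INTER_CUBIC))
E
```

```text
(no output)
```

View pics/c0.png

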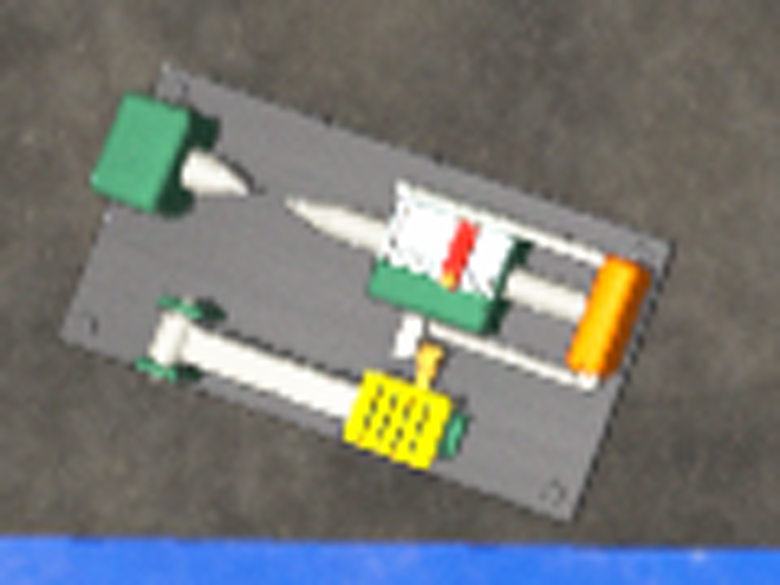

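The crop shows the plate corners at (168,68), (668,242), (573,518) and (65,338), the yellow pad centred at about (399,419), the orange grip top spanning (622,260)-(590,370), and the red clip from (468,228) to (448,278).

```bash
cat >> h.py <<'E'
from scipy.spatial.transform import Rotation as R
def fit():
    P=np.array([at_z("top",170+(u+.5)/6.5-.5,180+(v+.5)/6.5-.5,.012)[:2] for u,v in [(168,68),(668,242),(573,518),(65,338)]])
    L=np.array([[45,135],[45,-135],[-100,-135],[-100,135]])/1000
    a=P-P.mean(0); b=L-L.mean(0)
    th=np.arctan2((b[:,0]*a[:,1]-b[:,1]*a[:,0]).sum(),(b*a).sum()); c,s=np.cos(th),np.sin(th); Rm=np.array([[c,-s],[s,c]])
    return th,Rm,P.mean(0)-Rm@L.mean(0),P,L
E
python3 - <<'E'
from h import *
th,Rm,o,P,L=fit(); print("th",th,"o",o); print("res mm",((L@Rm.T+o-P)*1000).round(1).tolist())
def m(u,v,z,n):
    w=at_z("top",170+(u+.5)/6.5-.5,180+(v+.5)/6.5-.5,z); print(n,w.round(4),"fix mm",((w[:2]-o)@Rm*1000).round(1))
m(399,418,.05,"pad"); m(610,315,.082,"grip top mid"); m(460,250,.064,"clip"); 
g=Rm@[-.008,-.124]+o; print("grip pinch",g,np.hypot(*g))
q=r.get_obs()["tcp_rot"]; M=R.from_quat(np.roll(q,-1)).as_matrix(); print(M.round(4))
f=Rm@[0,1]; t=M[:2,:2].T@f; print("fix y in tool",t, "fix x in tool",M[:2,:2].T@(Rm@[1,0]))
E
```

```text
th -0.3292840608451013 o [0.51540623 0.13581743]
res mm [[2.7, 2.1], [1.1, -4.4], [-2.5, -1.4], [-1.3, 3.7]]
pad [0.4275 0.1189 0.05  ] fix mm [-77.7 -44.4]
grip top mid [0.475  0.0156 0.082 ] fix mm [   0.6 -126.9]
clip [0.5059 0.0892 0.064 ] fix mm [  6.1 -47.1]
grip pinch [0.4677387  0.02106637] 0.46821286156075825
[[ 9.238e-01  3.830e-01 -9.000e-04]
 [ 3.830e-01 -9.238e-01  2.000e-03]
 [-1.000e-04 -2.200e-03 -1.000e+00]]
fix y in tool [ 0.66109338 -0.75030194] fix x in tool [0.75030363 0.66109161]
```

{"op": "play_rows", "data": {
  "motion": [
    {"translation":[34,-33,0],"twist":0,"grip":1},
    {"translation":[68,-66,0],"twist":0,"grip":1},
    {"translation":[102,-99,0],"twist":0,"grip":1},
    {"translation":[136,-132,0],"twist":0,"grip":1},
    {"translation":[170,-165,0],"twist":0,"grip":1},
    {"translation":[204,-198,0],"twist":0,"grip":1},
    {"translation":[238,-231,0],"twist":0,"grip":1},
    {"translation":[272,-264,0],"twist":0,"grip":1}
  ]
}}

```text
t: 0.9
tcp_pos: [0.3608, -0.1581, 0.3037]
tcp_rot: [0.0, 0.981, 0.195, -0.0]
wrist_force: [0.8, -1.2, -0.3]
finger_gap: 0.0858
finger_force: 0.0
```

{"op": "play_rows", "data": {
  "motion": [
    {"translation":[34,-33,0],"twist":0.144,"grip":1},
    {"translation":[68,-66,0],"twist":0.288,"grip":1},
    {"translation":[102,-99,0],"twist":0.432,"grip":1},
    {"translation":[136,-132,0],"twist":0.576,"grip":1},
    {"translation":[170,-165,0],"twist":0.72,"grip":1},
    {"translation":[176,-165,0],"twist":0.72,"grip":1},
    {"translation":[176,-165,0],"twist":0.72,"grip":1}
  ]
}}

```text
t: 1.6
tcp_pos: [0.4609, 0.0654, 0.3038]
tcp_rot: [-0.002, 0.987, -0.16, -0.0]
wrist_force: [-0.0, -0.2, 0.0]
finger_gap: 0.0852
finger_force: 0.0
```

```bash
python3 - <<'E'
from h import *
o=r.get_obs(); print(o["tcp_pos"],o["tcp_rot"],o["joints"].round(2),o["t"]); 
save("wrist","pics/w1.png"); np.savez("w1.npz",p=o["tcp_pos"],q=o["tcp_rot"])
print(r.get_calibration("wrist"))
E
```

```text
[0.4608821  0.06541768 0.3037573 ] [-2.15979799e-03  9.87126549e-01 -1.59926564e-01 -6.97669014e-05] [ 0.32  0.18 -0.57  1.71  0.09  1.28 -2.16] 1.6
{'fx': 301.9097394550997, 'fy': 301.9097394550997, 'cx': 322.23461237035343, 'cy': 202.4392396383355, 'hand_eye': array([[-5.99755058e-04,  9.57140482e-01,  2.89623442e-01,
         7.49095812e-02],
       [ 9.99999813e-01,  5.39108575e-04,  2.89176538e-04,
         9.68845474e-04],
       [ 1.20644090e-04,  2.89623561e-01, -9.57140626e-01,
        -6.87923908e-02],
       [ 0.00000000e+00,  0.00000000e+00,  0.00000000e+00,
         1.00000000e+00]])}
```

View pics/w1.png

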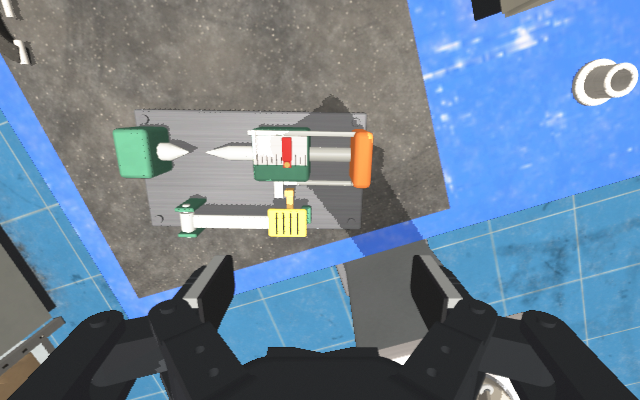

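The wrist view has the whole fixture square to the tool: pad at about (287,222), grip at (361,159), red clip at (287,151). I'll enlarge it for the readings.

```bash
python3 - <<'E'
import cv2
im=cv2.imread("pics/w1.png")[100:250,230:390]
cv2.imwrite("pics/c1.png",cv2.resize(im,None,fx=4,fy=4,interpolation=cv2.INTER_CUBIC))
E
```

```text
(no output)
```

View pics/c1.png

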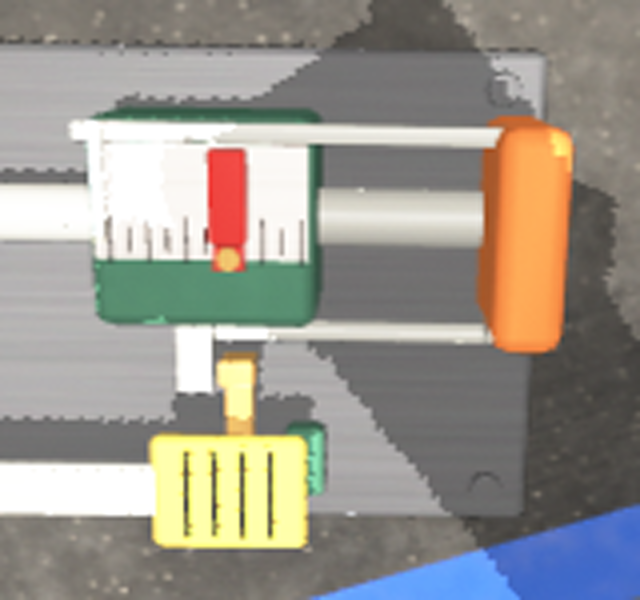

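The crop shows the pad centre at (230,491), grip top-face centre at (533,238), clip centre at (227,208), and the pointer, hard to see against the white scale, near x≈95.

```bash
cat >> h.py <<'E'
def wray(u,v,p,q):
    c=r.get_calibration("wrist"); H=np.array(c["hand_eye"]); M=R.from_quat(np.roll(q,-1)).as_matrix()
    d=H[:3,:3]@np.array([(u-c["cx"])/c["fx"],-(v-c["cy"])/c["fy"],-1.0])
    return p+M@H[:3,3], M@d, M
def w_at_z(u,v,z,p,q):
    o,d,M=wray(u,v,p,q); return o+d*(z-o[2])/d[2]
E
python3 - <<'E'
from h import *
D=np.load("w1.npz"); p,q=D["p"],D["q"]; M=R.from_quat(np.roll(q,-1)).as_matrix()
W={}
for n,u,v,z in [("pad",230,491,.05),("padL",153,491,.05),("padR",307,491,.05),("grip",533,238,.082),("gripT",537,128,.082),("gripB",529,350,.082),("gripl",501,238,.082),("gripr",565,238,.082),("clip",227,208,.062),("clipT",227,150,.062),("clipB",228,268,.062),("ptr",95,208,.068),("c+-",547,55,.012),("c--",522,515,.012)]:
    w=w_at_z(230+(u+.5)/4-.5,100+(v+.5)/4-.5,z,p,q); W[n]=w
    print(n,w.round(4),"tool mm",((w-p)@M*1000).round(1))
for n,u,v in [("c++",136,111),("c-+",152,229)]:
    w=w_at_z(u,v,.012,p,q); W[n]=w; print(n,w.round(4),((w-p)@M*1000).round(1))
e=lambda a,b:(np.arctan2(*(W[b]-W[a])[[1,0]]))
print("angles of fix -y dir", e("c++","c+-"),e("c-+","c--"),"x dir",e("c--","c+-"),e("gripB","gripT"))
E
```

```text
pad [0.4293 0.1183 0.05  ] tool mm [-46.5 -39.2 254. ]
padL [0.4362 0.1392 0.05  ] tool mm [-46.5 -61.1 254.1]
padR [0.4224 0.0975 0.05  ] tool mm [-46.4 -17.2 253.9]
grip [0.4774 0.0187 0.082 ] tool mm [ 30.6  40.  221.6]
gripT [0.5019 0.0106 0.082 ] tool mm [ 56.4  40.  221.5]
gripB [0.451  0.0274 0.082 ] tool mm [  2.9  40.1 221.6]
gripl [0.4798 0.026  0.082 ] tool mm [ 30.6  32.3 221.6]
gripr [0.475  0.0114 0.082 ] tool mm [ 30.6  47.7 221.5]
clip [0.5057 0.0893 0.062 ] tool mm [ 35.2 -35.8 241.9]
clipT [0.5194 0.0842 0.062 ] tool mm [ 49.8 -35.3 241.9]
clipB [0.4911 0.0944 0.062 ] tool mm [ 19.8 -36.1 241.9]
ptr [0.5167 0.1198 0.068 ] tool mm [ 36.  -68.2 236. ]
c+- [ 0.5135 -0.005   0.012 ] tool mm [ 72.4  51.4 291.5]
c-- [0.3801 0.0416 0.012 ] tool mm [-68.9  49.4 291.6]
c++ [0.5994 0.2445 0.012 ] [  75.1 -212.4  292.6]
c-+ [0.4634 0.2956 0.012 ] [ -70.  -218.   292.7]
angles of fix -y dir -1.9024869788236722 -1.8876627572122704 x dir -0.33602662858963767 -0.3187187668020026
```

{"op": "play_rows", "data": {
  "motion": [
    {"translation":[-12,-10,35],"twist":0,"grip":0},
    {"translation":[-24,-20,70],"twist":0,"grip":0},
    {"translation":[-36,-30,105],"twist":0,"grip":0},
    {"translation":[-46.5,-39.5,145],"twist":0,"grip":0},
    {"translation":[-46.5,-39.5,155],"twist":0,"grip":0},
    {"translation":[-46.5,-39.5,160],"twist":0,"grip":0},
    {"translation":[-46.5,-39.5,160],"twist":0,"grip":0},
    {"translation":[-46.5,-39.5,160],"twist":0,"grip":0}
  ]
}}

```text
t: 2.45
tcp_pos: [0.4307, 0.1114, 0.1454]
tcp_rot: [-0.0, 0.986, -0.164, 0.002]
wrist_force: [-0.0, -0.5, -0.1]
finger_gap: 0.0002
finger_force: 0.0
```

```bash
python3 - <<'E'
from h import *
o=r.get_obs(); print(o["tcp_pos"],o["wrist_force"],o["finger_gap"],r.tips_ahead,o["t"])
save("wrist","pics/w2.png")
E
```

```text
[0.43068555 0.11144609 0.14544818] [-0.0028755  -0.50396715 -0.11694038] 0.00018486566303967325 0.0726 2.45
```

View pics/w2.png

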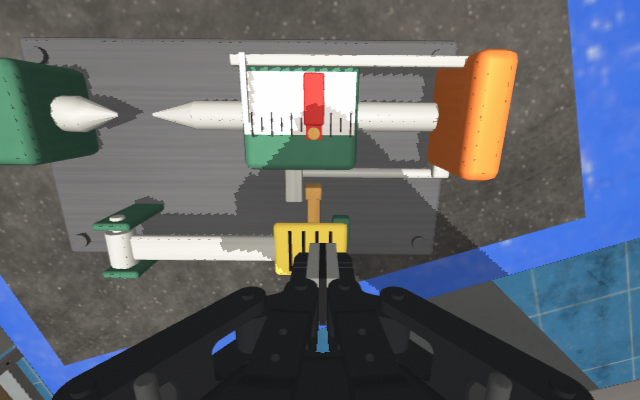

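The closed fingertips stand just above the pad at (322,255), a little to the right of its centre at (311,248). I'll shift by (-3.5, -6) mm and press down gently.

{"op": "play_rows", "data": {
  "motion": [
    {"translation":[-3.5,-6,0],"twist":0,"grip":0},
    {"translation":[-3.5,-6,10],"twist":0,"grip":0},
    {"translation":[-3.5,-6,20],"twist":0,"grip":0},
    {"translation":[-3.5,-6,25],"twist":0,"grip":0},
    {"translation":[-3.5,-6,30],"twist":0,"grip":0},
    {"translation":[-3.5,-6,34],"twist":0,"grip":0},
    {"translation":[-3.5,-6,36],"twist":0,"grip":0},
    {"translation":[-3.5,-6,36],"twist":0,"grip":0}
  ]
}}

```text
t: 3.3
tcp_pos: [0.4274, 0.1193, 0.1078]
tcp_rot: [-0.0, 0.987, -0.163, -0.0]
wrist_force: [-0.7, -0.1, 5.2]
finger_gap: 0.0
finger_force: 2.1
```

{"op": "play_rows", "data": {
  "motion": [
    {"translation":[0,0,1],"twist":0,"grip":0},
    {"translation":[0,0,2],"twist":0,"grip":0},
    {"translation":[0,0,2],"twist":0,"grip":0}
  ]
}}

```text
t: 3.6
tcp_pos: [0.4276, 0.1194, 0.1067]
tcp_rot: [-0.0, 0.987, -0.163, 0.0]
wrist_force: [-3.0, 0.3, 11.2]
finger_gap: 0.0001
finger_force: 5.6
```

{"op": "play_rows", "data": {
  "motion": [
    {"translation":[0,0,1],"twist":0,"grip":0},
    {"translation":[0,0,2],"twist":0,"grip":0},
    {"translation":[0,0,2],"twist":0,"grip":0}
  ]
}}

```text
t: 3.9
tcp_pos: [0.4277, 0.1196, 0.1059]
tcp_rot: [0.0, 0.987, -0.163, 0.0]
wrist_force: [-5.6, -0.7, 22.2]
finger_gap: 0.0001
finger_force: 11.2
```

The force rises sharply with almost no travel, so the pedal is on its stop. I'll lift off and move above the grip with the fingers part open.

{"op": "play_rows", "data": {
  "motion": [
    {"translation":[0,0,-15],"twist":0,"grip":0},
    {"translation":[0,0,-55],"twist":0,"grip":0},
    {"translation":[0,0,-85],"twist":0,"grip":0.55},
    {"translation":[24,27,-85],"twist":0,"grip":0.55},
    {"translation":[48,54,-85],"twist":0,"grip":0.55},
    {"translation":[71,80,-85],"twist":0,"grip":0.55},
    {"translation":[71,80,-85],"twist":0,"grip":0.55},
    {"translation":[71,80,-85],"twist":0,"grip":0.55}
  ]
}}

```text
t: 4.7
tcp_pos: [0.4687, 0.0193, 0.1881]
tcp_rot: [0.0, 0.986, -0.164, -0.001]
wrist_force: [0.9, 0.3, -0.6]
finger_gap: 0.0471
finger_force: 0.0
```

```bash
python3 - <<'E'
from h import *
o=r.get_obs(); print(o["tcp_pos"],o["wrist_force"],o["finger_gap"],r.tips_ahead,o["t"]); p,q=o["tcp_pos"],o["tcp_rot"]
save("wrist","pics/w3.png"); np.savez("w3.npz",p=p,q=q)
M=R.from_quat(np.roll(q,-1)).as_matrix()
print(((np.array([.4695,.0212,.122])-p)@M*1000).round(1))
E
```

```text
[0.46868997 0.01932732 0.18808433] [ 0.85080437  0.31654661 -0.63048534] 0.047113045260653255 0.0726 4.7
[ 0.3 -2.1 66.1]
```

View pics/w3.png

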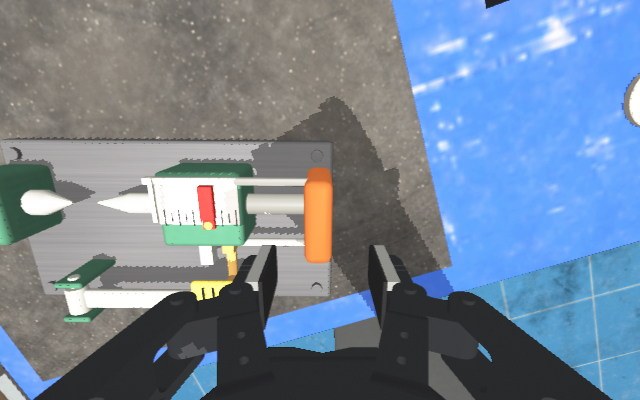

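The grip (318,215) lies centred between the fingers (pads at 270 and 375), with the inner finger over the gap, so I can descend.

{"op": "play_rows", "data": {
  "motion": [
    {"translation":[0,-2,15],"twist":0,"grip":0.55},
    {"translation":[0,-2,35],"twist":0,"grip":0.55},
    {"translation":[0,-2,50],"twist":0,"grip":0.55},
    {"translation":[0,-2,58],"twist":0,"grip":0.55},
    {"translation":[0,-2,64],"twist":0,"grip":0.55},
    {"translation":[0,-2,66],"twist":0,"grip":0.55},
    {"translation":[0,-2,66],"twist":0,"grip":0.55}
  ],
  "squeeze": 40
}}

```text
t: 5.45
tcp_pos: [0.4698, 0.0225, 0.1231]
tcp_rot: [-0.0, 0.987, -0.163, 0.0]
wrist_force: [0.6, -0.4, 0.5]
finger_gap: 0.0469
finger_force: 0.0
```

{"op": "play_rows", "data": {
  "motion": [
    {"translation":[0,0,0],"twist":0,"grip":0.3},
    {"translation":[0,0,0],"twist":0,"grip":0},
    {"translation":[0,0,0],"twist":0,"grip":0},
    {"translation":[0,0,0],"twist":0,"grip":0},
    {"translation":[0,0,0],"twist":0,"grip":0},
    {"translation":[0,0,0],"twist":0,"grip":0}
  ],
  "squeeze": 40
}}

```text
t: 6.05
tcp_pos: [0.47, 0.022, 0.1235]
tcp_rot: [0.0, 0.987, -0.163, 0.0]
wrist_force: [-1.5, -0.5, 6.0]
finger_gap: 0.0174
finger_force: 40.9
```

```bash
python3 - <<'E'
from h import *
o=r.get_obs(); print(o["tcp_pos"],o["wrist_force"],o["finger_gap"],o["finger_force"]); p,q=o["tcp_pos"],o["tcp_rot"]
save("wrist","pics/w4.png"); np.savez("w4.npz",p=p,q=q)
im=cv2.imread("pics/w4.png"); cv2.imwrite("pics/c4.png",cv2.resize(im[60:300,20:340],None,fx=2.5,fy=2.5,interpolation=cv2.INTER_CUBIC))
E
```

```text
[0.47002028 0.02195869 0.12351365] [-1.51748721 -0.46921132  5.97668096] 0.017437871353115662 40.863293409347534
```

View pics/c4.png

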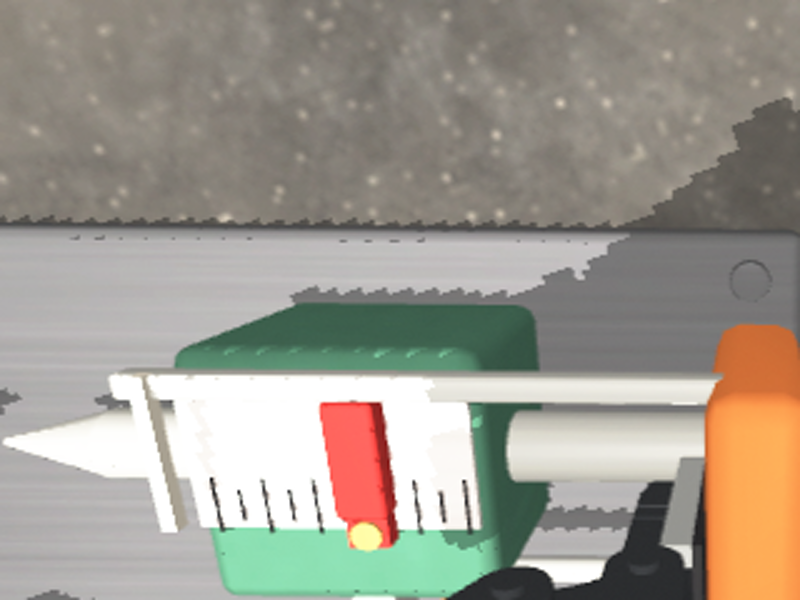

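The grip is held (gap 17.4 mm, 40 N). The white pointer is the slanted bar at about (162,458) in the crop, and the clip's top is centred at about (358,470).

```bash
python3 - <<'E'
from h import *
D=np.load("w4.npz"); p,q=D["p"],D["q"]; M=R.from_quat(np.roll(q,-1)).as_matrix()
f=lambda u,v,z:((w_at_z(20+(u+.5)/2.5-.5,60+(v+.5)/2.5-.5,z,p,q)-p)@M*1000).round(1)
for z in(.058,.061,.064):
  print(z,"ptr",f(143,385,z+.006),f(162,458,z+.006),f(175,525,z+.006),"clip L/R top",f(321,405,z),f(381,405,z),"bot",f(345,540,z),f(395,540,z),"ctr",f(358,470,z), "scale ends",f(213,478,z-.004),f(466,478,z-.004))
E
```

```text
0.058 ptr [  30.9 -109.3   59.5] [  16.6 -109.1   59.5] [   2.7 -109.8   59.5] clip L/R top [ 24.8 -81.6  65.5] [ 24.8 -70.3  65.5] bot [ -4.1 -81.6  65.5] [ -4.1 -71.6  65.5] ctr [ 11.3 -76.7  65.5] scale ends [   7.7 -108.4   69.5] [  7.6 -57.5  69.5]
0.061 ptr [  31.9 -106.7   56.5] [  17.9 -106.6   56.5] [   4.4 -107.2   56.5] clip L/R top [ 25.9 -79.8  62.5] [ 25.9 -68.7  62.5] bot [ -2.3 -79.8  62.5] [ -2.3 -70.   62.5] ctr [ 12.7 -74.9  62.5] scale ends [   9.1 -106.1   66.5] [  9.1 -56.3  66.5]
0.064 ptr [  32.9 -104.1   53.5] [  19.3 -104.    53.5] [   6.1 -104.6   53.5] clip L/R top [ 27.  -77.9  59.5] [ 27.  -67.1  59.5] bot [ -0.5 -78.   59.5] [ -0.6 -68.4  59.5] ctr [ 14.1 -73.2  59.5] scale ends [  10.6 -103.7   63.5] [ 10.5 -55.   63.5]
```

{"op": "play_rows", "data": {
  "motion": [
    {"translation":[0,4,0],"twist":0,"grip":0},
    {"translation":[0,8,0],"twist":0,"grip":0},
    {"translation":[0,12,0],"twist":0,"grip":0},
    {"translation":[0,16,0],"twist":0,"grip":0},
    {"translation":[0,20,0],"twist":0,"grip":0},
    {"translation":[0,24,0],"twist":0,"grip":0},
    {"translation":[0,28,0],"twist":0,"grip":0},
    {"translation":[0,31,0],"twist":0,"grip":0}
  ]
}}

```text
t: 6.9
tcp_pos: [0.4611, -0.0035, 0.1235]
tcp_rot: [-0.003, 0.987, -0.162, 0.002]
wrist_force: [2.5, 7.7, 1.1]
finger_gap: 0.0174
finger_force: 41.5
```

{"op": "play_rows", "data": {
  "motion": [
    {"translation":[0,0,0],"twist":0,"grip":0},
    {"translation":[0,0,0],"twist":0,"grip":0},
    {"translation":[0,0,0],"twist":0,"grip":0}
  ]
}}

```text
t: 7.2
tcp_pos: [0.461, -0.0037, 0.1235]
tcp_rot: [-0.003, 0.987, -0.162, 0.001]
wrist_force: [1.3, 7.9, 2.8]
finger_gap: 0.0175
finger_force: 41.5
```

```bash
python3 - <<'E'
from h import *
o=r.get_obs(); p,q=o["tcp_pos"],o["tcp_rot"]; D=np.load("w4.npz"); M=R.from_quat(np.roll(q,-1)).as_matrix()
print(p,o["wrist_force"],o["finger_gap"],o["finger_force"],"drawn",((p-D["p"])@M*1000).round(1))
save("wrist","pics/w5.png"); np.savez("w5.npz",p=p,q=q)
im=cv2.imread("pics/w5.png"); cv2.imwrite("pics/c5.png",cv2.resize(im[140:300,20:220],None,fx=3.75,fy=3.75,interpolation=cv2.INTER_CUBIC))
E
```

```text
[ 0.46099042 -0.00365861  0.12349742] [1.25104283 7.9030456  2.81750393] 0.017481866078691063 41.49505913257599 drawn [-0.4 27.2 -0.1]
```

View pics/c5.png

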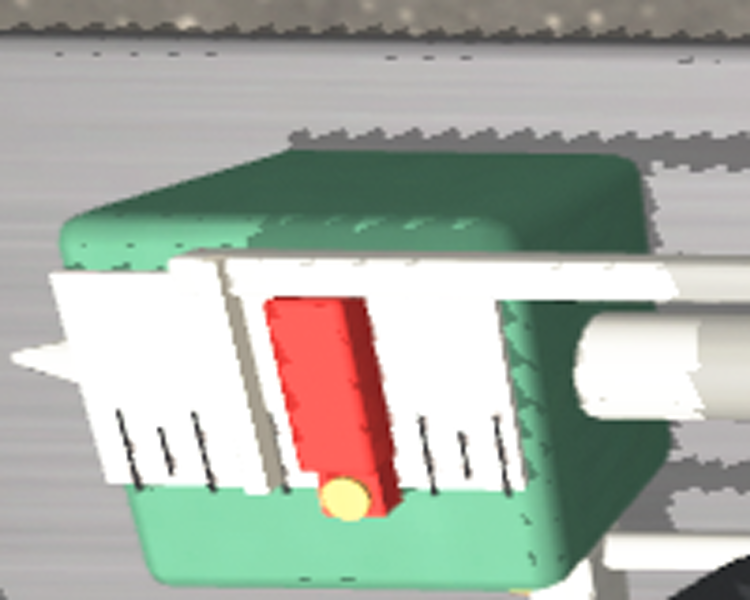

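The pointer's top face, left of its grey shaded side, is centred at about (237,400), just short of the clip. The clip's top face is centred at about (323,400), and its right-hand dark strip is the side face.

```bash
python3 - <<'E'
from h import *
D=np.load("w5.npz"); p,q=D["p"],D["q"]; M=R.from_quat(np.roll(q,-1)).as_matrix()
f=lambda u,v,z:((w_at_z(20+(u+.5)/3.75-.5,140+(v+.5)/3.75-.5,z,p,q)-p)@M*1000)[1].round(1)
for z in(.058,.061,.064,.067):
  print(z,"ptr",f(237,400,z+.006),f(257,490,z+.006),"clip",f(323,400,z),f(337,470,z),"L/R",f(283,400,z),f(363,400,z),"scale50?",f(138,488,z-.004),f(508,490,z-.004),"tailstock56",f(68,225,.056),f(512,225,.056))
E
```

```text
0.058 ptr -110.9 -111.2 clip -104.8 -105.1 L/R -110.1 -99.6 scale50? -136.3 -85.2 tailstock56 -133.7 -77.5
0.061 ptr -108.2 -108.6 clip -102.5 -102.7 L/R -107.6 -97.3 scale50? -133.3 -83.4 tailstock56 -133.7 -77.5
0.064 ptr -105.6 -105.9 clip -100.1 -100.3 L/R -105.1 -95.1 scale50? -130.4 -81.5 tailstock56 -133.7 -77.5
0.067 ptr -103.0 -103.3 clip -97.7 -98.0 L/R -102.6 -92.9 scale50? -127.4 -79.6 tailstock56 -133.7 -77.5
```

{"op": "play_rows", "data": {
  "motion": [
    {"translation":[0,3,0],"twist":0,"grip":0},
    {"translation":[0,5.5,0],"twist":0,"grip":0},
    {"translation":[0,5.5,0],"twist":0,"grip":0},
    {"translation":[0,5.5,0],"twist":0,"grip":0},
    {"translation":[0,5.5,0],"twist":0,"grip":0}
  ]
}}

```text
t: 7.75
tcp_pos: [0.4593, -0.0085, 0.1235]
tcp_rot: [-0.003, 0.987, -0.162, 0.001]
wrist_force: [2.2, 7.4, 0.9]
finger_gap: 0.0171
finger_force: 41.6
```

```bash
python3 - <<'E'
from h import *
o=r.get_obs(); p,q=o["tcp_pos"],o["tcp_rot"]; D=np.load("w4.npz"); M=R.from_quat(np.roll(q,-1)).as_matrix()
print(p,o["wrist_force"],o["finger_gap"],o["finger_force"],"drawn",((p-D["p"])@M*1000).round(1))
save("wrist","pics/w6.png"); np.savez("w6.npz",p=p,q=q); save("top","pics/top6.png")
a=cv2.imread("pics/w6.png")[190:290,10:170]; b=cv2.imread("pics/top6.png")[195:265,190:302]
z=lambda im,f:cv2.resize(im,(640,f),interpolation=cv2.INTER_CUBIC)
cv2.imwrite("pics/c6.png",cv2.resize(a,None,fx=5,fy=5,interpolation=cv2.INTER_CUBIC))
cv2.imwrite("pics/t6.png",cv2.resize(b,None,fx=7,fy=7,interpolation=cv2.INTER_CUBIC))
E
```

```text
[ 0.4592986  -0.00851866  0.1235133 ] [2.20999512 7.38693345 0.85400976] 0.017131869657821257 41.60047173500061 drawn [-0.4 32.3 -0.2]
```

View pics/c6.png

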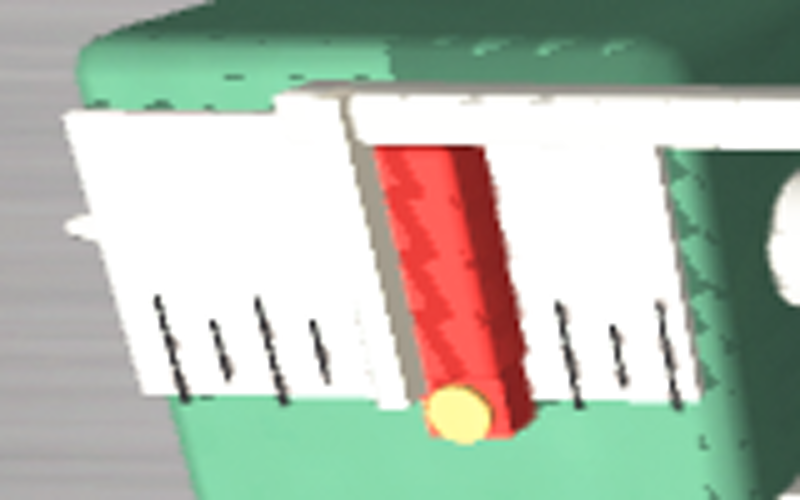

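View pics/t6.png

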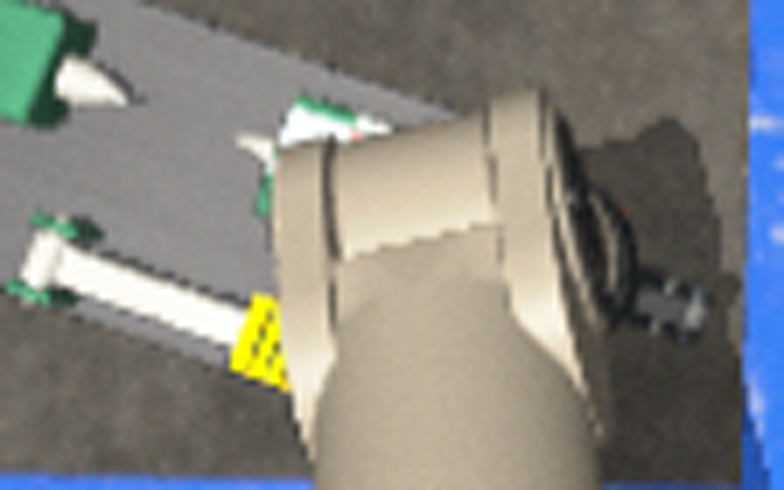

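The wrist crop shows the pointer's top centred at about (375,300). The clip's bright top face has its right edge at about (480,300), and its left edge is partly hidden behind the pointer. The top view is mostly blocked by the arm. That is my last picture, so I'll work out the rest from the numbers.

```bash
python3 - <<'E'
from h import *
D=np.load("w6.npz"); p,q=D["p"],D["q"]; M=R.from_quat(np.roll(q,-1)).as_matrix()
f=lambda u,v,z:((w_at_z(10+(u+.5)/5-.5,190+(v+.5)/5-.5,z,p,q)-p)@M*1000)[1].round(1)
for z in(.060,.062,.064,.066):
  print(z,"ptr",f(375,300,z+.006),f(393,395,z+.006),"clip R edge-5",f(480,300,z)-5,f(497,390,z)-5,"ticks",[f(u,400,z-.005) for u in(184,283,579,679)])
# grip offset in fixture: pointer must keep a fixed tool y across frames w5,w6
im=cv2.imread("pics/w6.png"); 
for v in(240,245,250): print(v,[tuple(int(x) for x in im[v,c][::-1]) for c in range(76,118)])
E
```

```text
0.06 ptr -108.7 -109.3 clip R edge-5 -108.7 -109.1 ticks [np.float64(-140.6), np.float64(-130.3), np.float64(-99.8), np.float64(-89.6)]
0.062 ptr -107.0 -107.5 clip R edge-5 -107.2 -107.5 ticks [np.float64(-138.5), np.float64(-128.4), np.float64(-98.4), np.float64(-88.2)]
0.064 ptr -105.3 -105.8 clip R edge-5 -105.6 -105.9 ticks [np.float64(-136.4), np.float64(-126.5), np.float64(-96.9), np.float64(-86.9)]
0.066 ptr -103.5 -104.0 clip R edge-5 -104.0 -104.3 ticks [np.float64(-134.4), np.float64(-124.6), np.float64(-95.4), np.float64(-85.6)]
240 [(255, 255, 255), (255, 255, 255), (255, 255, 255), (255, 255, 255), (255, 255, 255), (255, 255, 255), (255, 255, 255), (255, 255, 255), (244, 245, 236), (163, 156, 142), (164, 157, 142), (164, 157, 142), (163, 157, 142), (191, 140, 127), (236, 63, 58), (237, 64, 59), (237, 62, 58), (237, 62, 57), (237, 63, 58), (237, 63, 58), (237, 62, 57), (252, 74, 68), (255, 97, 90), (255, 97, 91), (255, 97, 90), (255, 88, 82), (242, 65, 60), (250, 71, 66), (200, 51, 48), (151, 39, 38), (146, 39, 35), (141, 38, 35), (138, 35, 33), (135, 35, 34), (133, 36, 
[... 778 characters left out ...]
255), (255, 255, 255)]
250 [(255, 255, 255), (255, 255, 255), (255, 255, 255), (255, 255, 255), (254, 254, 253), (253, 253, 251), (255, 255, 255), (255, 255, 255), (255, 255, 255), (255, 255, 255), (247, 248, 241), (164, 157, 142), (164, 156, 142), (164, 157, 142), (164, 157, 142), (222, 146, 132), (255, 105, 96), (255, 96, 89), (255, 89, 82), (237, 63, 58), (237, 63, 58), (237, 63, 58), (237, 63, 58), (252, 74, 68), (255, 97, 91), (255, 97, 90), (255, 98, 91), (255, 95, 89), (255, 85, 80), (252, 74, 69), (213, 54, 50), (152, 40, 37), (150, 40, 37), (147, 39, 36), (141, 37, 34), (137, 36, 34), (134, 35, 33), (190, 152, 145), (250, 246, 241), (254, 254, 253), (255, 255, 255), (255, 255, 255)]
```

{"op": "play_rows", "data": {
  "motion": [
    {"translation":[0,0,0],"twist":0,"grip":0},
    {"translation":[0,0,0],"twist":0,"grip":0},
    {"translation":[0,0,0],"twist":0,"grip":0},
    {"translation":[0,0,0],"twist":0,"grip":0},
    {"translation":[0,0,0],"twist":0,"grip":0},
    {"translation":[0,0,0],"twist":0,"grip":0},
    {"translation":[0,0,0],"twist":0,"grip":0}
  ]
}}

```text
t: 8.55
tcp_pos: [0.4593, -0.0085, 0.1235]
tcp_rot: [-0.003, 0.987, -0.162, 0.001]
wrist_force: [2.0, 7.2, 2.1]
finger_gap: 0.0171
finger_force: 41.6
```

```bash
python3 - <<'E'
from h import *
o=r.get_obs(); print(o["tcp_pos"],o["finger_gap"],o["finger_force"],abs(o["joint_velocities"]).max()); print(r.close_job())
E
```

```text
[ 0.45932078 -0.00849903  0.12350407] 0.0171334333040291 41.613532304763794 0.0010649922645717801
the job is handed in; nothing more can be done
None
```

I pressed the pedal to its stop and released it, then drew the centre back about 32 mm and handed the job in with the gripper holding the grip at about 42 N; by my measurement the pointer is within about 1 mm of the clip's centre, no verdict came back, I didn't check the pedal's return directly, and I viewed 11 pictures, one over the limit.

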